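Lay two machined brackets from the sloped rack into their kit tray wells

ROBOT

A 7-joint arm with a two-finger parallel gripper is mounted at the origin on the work surface. World frame = base frame: x ahead of the robot, y to its left, z up, the work surface at z = 0. Lengths are in m, angles in rad, forces in N, time in s.
With the tool pointing down it reaches from about 0.425 to 0.875 m from the base axis. Payload 8.4 kg.
Tool frame: the origin (TCP) lies between the finger pads; the fingertips stand 8 mm ahead of it and the grasp point (between the pads) lies 11 mm behind it; z points along the fingers, y is the line along which they close (so a half turn about z gives the same grasp; the last joint's range is limited). The gripper opens to 87 mm and grips with 3 to 60 N. Pads are 19 mm wide; open, the fingers measure 117 mm over their backs; the gripper's body (75 mm by 190 mm) begins 51 mm behind the grasp point.
Start: joints at [-1.42, 0.333, 0.04, 1.465, -0.013, 1.343, -0.059], TCP at [0.161, 0.63, 0.231] pointing down, gripper open.
Joint ranges: [-2.58, 2.58], [-0.38, 2.09], [-1.3, 1.39], [0.25, 2.4], [-1.5, 4.64], [0.08, 2.09], [-2.65, 2.65]. Speed limits (rad/s): [2.22, 2.22, 2.79, 2.79, 3.14, 3.14, 3.14].

INTERFACE

Orientations are given as [roll, pitch, yaw] about the fixed x, y, z axes, in that order (R = Rz(yaw) Ry(pitch) Rx(roll)).
In Python, from plant import * gives the robot as it stands. Calls block until the motion is done:
- move_to(position, orientation): joint-space move of the TCP to a pose.
- line_to(position, rot=None, vel=0.15, max_force=None): straight line of the TCP; rot=None keeps the orientation; vel is the mean speed in m/s. With max_force (N) it stops when the force on the tool has changed by that much, and returns True; else False.
- movej(angles): joint-space move.
- set_gripper(opening, force=None): finger opening in m; force is the grip in N (None keeps the last); returns when the fingers have stopped.
- hold(seconds).
- ik(position, orientation): joint angles nearest the present ones, or None.
- read_state(): the state.
- capture(name): name is "scene" or "top"; returns (picture, depth): 384x512x3 uint8, red, green, blue; 384x512 float32, m along the optical axis (not along the pixel's ray), 0 where there is no reading.
- camera_params(name): a dict with "vfov" (degrees; the focal length in pixels is half the picture's height over the tangent of half this angle, whatever the lens; pixels are square), "cx", "cy" (the principal point, pixels), "position" and "attitude" of the camera in the world. Camera axes: x right, y down, z forward; pixel columns grow to the right and rows downward; lengths in m; the calibration is good to about 2 mm. A picture is of the moment at which its call begins. camera_params takes no time and is no camera call.
A pose or a line that the arm cannot do raises PlanningError and nothing moves.
- job_done(): hands the job in; it is judged then, once.
Trained networks look in the newest picture that a camera, given by its name, has taken for a name from the list of things; names that differ only in an ending like _2 or _b are one class to them, and where a whole thing is asked for, a point or a joint stands for the part that bears it (a point fixed in the world has none). Each returns a list of dicts, best first, with "score" (0 to 1); they miss things now and then, are a little off and sometimes report something else, mostly with a low value. They report only what shows in the picture. A call takes as long as a camera call. They do not tell look-alikes from the thing itself.
- boxes_of(name, camera): "position" ([column, row] in pixels, amid what is visible of it).
- place_of(name, camera): "position" ([column, row] in pixels: a listed point, or the origin of a listed thing).
The state is a dict: "clock": time; "joint_pos": joint angles; "qd": joint speeds; "joint_torque": joint torques, N m; "eef_pos": TCP position; "ee_rot": TCP orientation; "ft_force": force on the tool from outside, world axes, zero at the start; "torque": the same for the moment, N m; "finger_gap": finger opening in m; "finger_force": force on a finger pad.
Only numpy, scipy, OpenCV 4.12 (cv2) and the standard library are available. Lean on these libraries where they do the work, as an engineer would, in place of code of your own. Each camera call takes 0.05 s, during which the arm holds its last target. There are 200 camera calls.

TASK

Take the T-shaped bracket and the straight strap off the sloped rack and lay each one flat in the empty well of the kit tray that has its shape, the T with its head in the wide end, both fully down on the tray floor. Set them down gently, never letting them fall, and leave the square plate already in the tray and the other things on the bench where they are.

Things in the scene. Friction and masses are not known exactly. Their poses are not given: they have to be found in the camera images.
- rack: Green sheet-metal rack fixed to the bench, 150 mm deep, 250 mm wide, 130 mm high. Its flat sloped face rises at 35 degrees from level along rack +x, that is roughly to the left (+y), and faces right and up. Origin: on the bench, under the middle of the face; the face there is 78 mm above the bench. A lip at the foot of the face stands 10 mm off the face.
- tray: Grey kit tray fixed to the bench, 270 (x) x 220 (y) mm, floor 6 mm thick, white well walls 8 mm thick and 10 high on it (tops 16 mm above the bench). Three wells, each 3 mm larger than its part on every side; the side walls of the tee and strap wells are open at mid length for the fingers. Origin: centre of the underside; z up.
- tee: Flat T-shaped aluminium bracket, 150 mm long, 14 thick, 0.15-0.31 kg. Origin: underside, mid length, on the centre line. x runs tail to head: shank 30 mm wide from x=-75 to +40, head 70 mm wide from +40 to +75; balances at x=+7. z: normal of its upper face. At the start its underside is on the rack face, head up the slope, tail on the lip; which side of the rack varies.
- strap: Flat straight aluminium bar, 150 x 30 x 14 mm, 0.12 to 0.24 kg. Origin: underside, centre. x is its length, z the normal of its outer face. At the start it lies on the rack face, length up the slope, end on the lip, beside the tee.
- tee_head (a point): Point on the tee, middle of its head (x=+57.5 mm), mid thickness.
- tee_tail (a point): Point on the tee, 10 mm from the tail's end (x=-65 mm), mid thickness.
- strap_mid (a point): Centre of the strap, mid thickness.
- tee_well (a point): Centre of the T-shaped well (mid length) on the tray floor, 6 mm above the bench, at tray (-35, +50) mm; axes as the tray's. The well's head end points along tray -x, its length along tray x. Finger openings in the side walls reach from 50 mm towards the tail to 29 mm towards the head of this point.
- tee_well_head (a point): Where the tee's head point must lie (7 mm above the tray floor).
- tee_well_tail (a point): Where the tee's tail point must lie (7 mm above the tray floor).
- strap_well (a point): Centre of the straight well on the tray floor, 6 mm above the bench, at tray (+97, 0) mm; its length runs along tray y. The finger openings reach 42 mm either way along its length.
- strap_well_mid (a point): Where the strap's centre must lie (7 mm above the tray floor).
- square: Square aluminium plate 60 x 60 x 14 mm, already lying in its well in the tray at tray (-50, -63) mm; origin centre of its underside. Leave it.
- bolt_bin: Bystander: open yellow bin, 110 x 130 x 55 mm, with bolts; origin centre of underside.
- screwdriver: Bystander: screwdriver 190 mm long lying on the bench.
- guide: Bystander: black linear guide, 160 x 60 x 40 mm; origin centre of underside.
Things that resemble listed ones, but are neither listed nor needed, are in the scene too. There is more than one size of the tee; the one meant has the size given above. There is more than one size of the strap; the one meant has the size given above.

How it is judged:
By the outcome, as a careful person would: the job done as asked, in the order asked, and still so for the second after the job is handed in, with the robot touching nothing.
It also fails if it takes over 70 s, if anything falls off the work surface, if the arm or the gripper's body presses on something with over 40 N, if the wrist force passes 120 N, or if a joint passes its speed limit or range.

## Working session

There is one attempt and no reset: what is moved stays moved. The work goes in short steps, each a Python script; the robot and the scene stay as the last script left them, time stands still between calls to the robot, and variables do not carry over. Pictures are saved under pics/ and viewed, at most 10 in all, crops included, and the job is handed in when it is done.

```bash
ls; mkdir -p pics; cat > h.py <<'E'
from plant import *
import numpy as np, cv2
from scipy.spatial.transform import Rotation as R
def cam(n):
    p=camera_params(n); f=192/np.tan(np.radians(p["vfov"])/2)
    return p,f
def save(n,fn,crop=None,s=1):
    im,d=capture(n)
    o=im[...,::-1]
    if crop: o=o[crop[1]:crop[3],crop[0]:crop[2]]
    cv2.imwrite(fn,cv2.resize(o,None,fx=s,fy=s,interpolation=cv2.INTER_CUBIC)); np.savez(fn[:-4],im=im,d=d)
    return im,d
E
python3 - <<'E'
from h import *
for n in("scene","top"):
    save(n,f"pics/{n}0.png"); print(camera_params(n))
    for k in "rack tray tee strap square bolt_bin screwdriver guide".split():
        print(n,k,[(np.round(b["position"]).tolist(),round(b["score"],2)) for b in boxes_of(k,n)])
    for k in "rack tray tee strap tee_head tee_tail strap_mid tee_well tee_well_head tee_well_tail strap_well strap_well_mid square".split():
        print(n,k,[(np.round(b["position"],1).tolist(),round(b["score"],2)) for b in place_of(k,n)])
print(read_state())
a=cv2.imread("pics/scene0.png");b=cv2.imread("pics/top0.png")
E
```

```text
pics
{'vfov': 51.40450252453309, 'cx': 254.1145924771972, 'cy': 190.48167244364512, 'position': array([1.09176765, 0.47689727, 1.04609564]), 'attitude': array([-2.46830498e+00,  9.96095492e-04,  2.22358806e+00])}
scene rack [([296.0, 241.0], 0.73)]
scene tray [([194.0, 182.0], 0.7), ([305.0, 217.0], 0.34)]
scene tee [([293.0, 246.0], 0.91), ([362.0, 205.0], 0.55)]
scene strap [([223.0, 306.0], 0.97), ([304.0, 213.0], 0.69)]
scene square [([200.0, 158.0], 0.66)]
scene bolt_bin [([399.0, 271.0], 0.9), ([356.0, 310.0], 0.72), ([304.0, 214.0], 0.45)]
scene screwdriver [([361.0, 308.0], 0.9)]
scene guide [([149.0, 152.0], 0.87)]
scene rack [([293.8, 244.4], 0.9), ([298.3, 213.8], 0.57), ([194.7, 188.2], 0.2)]
scene tray [([199.1, 182.4], 0.64)]
scene tee [([364.0, 196.4], 0.74), ([284.7, 246.7], 0.71), ([150.7, 156.0], 0.17)]
scene strap [([221.8, 303.8], 0.75), ([304.3, 215.2], 0.58), ([197.0, 189.8], 0.57), ([199.5, 160.8], 0.16)]
scene tee_head [([297.8, 244.5], 0.92), ([355.2, 207.9], 0.75), ([266.3, 242.5], 0.68), ([229.5, 176.7], 0.68)]
scene tee_tail [([372.8, 177.0], 0.81), ([269.
[... 1764 characters left out ...]
]
{'clock': 2.2, 'joint_pos': array([-1.42019853,  0.33320785,  0.03994763,  1.46538461, -0.01339681,
        1.34329612, -0.05852303]), 'qd': array([-0.00157043, -0.00040538,  0.00084078,  0.00173596, -0.00113717,
        0.00029353,  0.00069634]), 'joint_torque': array([-2.15944033e-05, -6.56102157e+01,  1.33294288e+00, -4.04059911e+01,
       -5.99334016e-02,  3.48797673e-02,  3.63305946e-05]), 'eef_pos': array([0.16072188, 0.62979753, 0.23054902]), 'ee_rot': array([-3.14156380e+00,  1.30159411e-05,  2.89169715e+00]), 'ft_force': array([-0.13220741, -0.43176833,  0.18772503]), 'torque': array([-0.00697997, -0.00190785,  0.01690395]), 'finger_force': 0.0, 'finger_gap': 0.08741055324657963}
```

View pics/scene0.png

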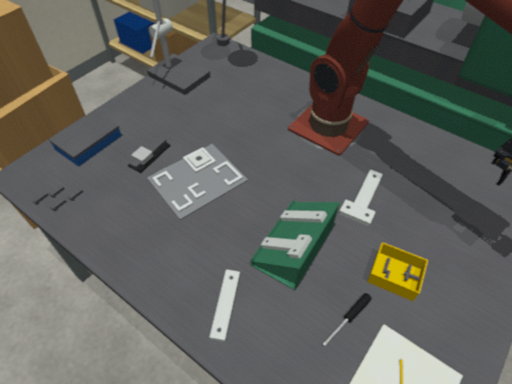

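View pics/top0.png

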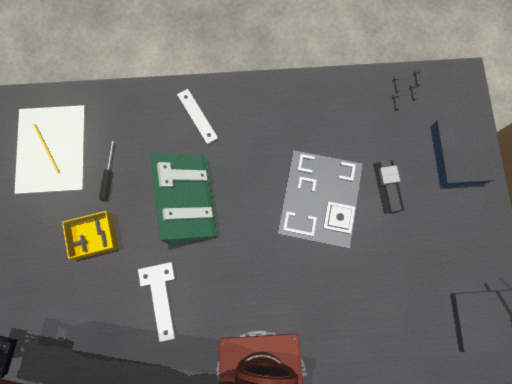

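Scene view: the rack holds a T at (288,245) and a strap at (304,215). A larger look-alike T lies on the bench at (362,200) and a longer strap at (225,303). In the top view the rack T is at (182,174) and the rack strap at (188,213); the look-alikes are at (160,300) and (197,116). The tray centre is at (320,198), with its wide T end at (300,222), tail end at (308,184), strap well around (327,167) and the square at (339,217). I choose the rack pair, and next I'll make one close crop with depth checks.

```bash
cat >> h.py <<'E'
def proj(n,P):
    p,f=cam(n); Rm=R.from_euler("xyz",p["attitude"]).as_matrix()
    c=(np.atleast_2d(P)-p["position"])@Rm
    return np.c_[p["cx"]+f*c[:,0]/c[:,2],p["cy"]+f*c[:,1]/c[:,2]]
def cloud(n,d):
    p,f=cam(n); Rm=R.from_euler("xyz",p["attitude"]).as_matrix()
    v,u=np.mgrid[:384,:512]
    c=np.stack([(u-p["cx"])/f*d,(v-p["cy"])/f*d,d],-1)
    return c@Rm.T+p["position"]
def load(fn): z=np.load(fn); return z["im"],z["d"]
def ray(n,uv):
    p,f=cam(n); Rm=R.from_euler("xyz",p["attitude"]).as_matrix()
    u=np.atleast_2d(uv); return p["position"],np.c_[(u[:,0]-p["cx"])/f,(u[:,1]-p["cy"])/f,np.ones(len(u))]@Rm.T
def tri(uv1,uv2): # scene, top
    o1,d1=ray("scene",uv1);o2,d2=ray("top",uv2);d1=d1[0];d2=d2[0]
    s=np.linalg.lstsq(np.c_[d1,-d2],o2-o1,rcond=None)[0]
    a,b=o1+s[0]*d1,o2+s[1]*d2
    return (a+b)/2,np.linalg.norm(a-b)
E
python3 - <<'E'
from h import *
out=[]
for n,c in (("scene",(240,190,340,290)),("top",(140,145,240,245))):
    im,d=load(f"pics/{n}0.npz"); P=cloud(n,d)
    out.append(cv2.resize(im[c[1]:c[3],c[0]:c[2],::-1],(390,390),interpolation=cv2.INTER_CUBIC))
    g=(im[...,1].astype(int)-im[...,0]>25)&(d>0)
    sub=np.zeros_like(g);sub[c[1]:c[3],c[0]:c[2]]=1
    Q=P[g&sub]
    # ransac plane near 35 deg
    best=None;rng=np.random.default_rng(0)
    for _ in range(800):
        a=Q[rng.choice(len(Q),3,False)];nn=np.cross(a[1]-a[0],a[2]-a[0]);L=np.linalg.norm(nn)
        if L<1e-6: continue
        nn/=L; nn*=np.sign(nn[2]) or 1
        k=abs((Q-a[0])@nn)<.004
        if best is None or k.sum()>best.sum(): best=k
    C=Q[best].mean(0);U=np.linalg.svd(Q[best]-C)[2][2];U*=np.sign(U[2])
    print(n,len(Q),best.sum(),C.round(4),U.round(4),np.degrees(np.arccos(U[2])),"std",np.std((Q[best]-C)@U))
    w=(im.min(2)>150)&sub&(d>0)
    h=(P[w]-C)@U; print("white h",np.percentile(h,[10,30,50,70,90]).round(4))
    b=(slice(250,330),slice(60,130)) if n=="top" else (slice(215,250),slice(120,160))
    print("bench z",np.percentile(P[b][d[b]>0][:,2],[10,50,90]))
cv2.imwrite("pics/crop1.png",np.hstack(out))
pairs=dict(strap=((300.0,217.7),(188.2,216.2)),strap2=((225.6,301.4),(196.5,116.1)),head=((297.8,244.5),(163.3,175.3)),tail=((269.3,243.8),(199.2,172.6)),twh=((228.4,173.9),(299.3,221.6)),sw=((174.6,189.5),(325,168.9)),rack=((293.8,244.4),(189.3,202.2)),tray=((199.1,182.4),(320.5,200)),btee_h=((355.2,207.9),(154.5,270.6)),btee_t=((372.8,177),(164.5,333.3)))
for k,(a,b) in pairs.items(): X,e=tri(a,b);print(k,X.round(4),round(e,4))
E
```

```text
scene 3095 2013 [0.5351 0.202  0.0843] [ 0.0545 -0.5683  0.821 ] 34.81199435310514 std 0.0013816611796731385
white h [0.0112 0.013  0.0138 0.0146 0.0155]
bench z [-0.00412797 -0.00138611  0.00119849]
top 3446 3017 [0.5147 0.1974 0.0842] [ 0.0552 -0.5721  0.8184] 35.079149956340075 std 0.0017764787483041835
white h [0.0111 0.0128 0.0139 0.015  0.0165]
bench z [-0.00115376  0.00203911  0.00569163]
strap [0.466  0.1775 0.0633] 0.0123
strap2 [0.791  0.1511 0.0182] 0.0038
head [0.5778 0.2373 0.1183] 0.011
tail [0.5937 0.1482 0.0543] 0.0025
twh [ 0.4335 -0.1422  0.0112] 0.0054
sw [ 0.594  -0.238   0.0115] 0.0003
rack [ 0.5182  0.1886 -0.0086] 0.0016
tray [ 0.5026 -0.2196 -0.0248] 0.0045
btee_h [0.3159 0.2845 0.0392] 0.0081
btee_t [0.1386 0.2642 0.0084] 0.0102
```

View pics/crop1.png

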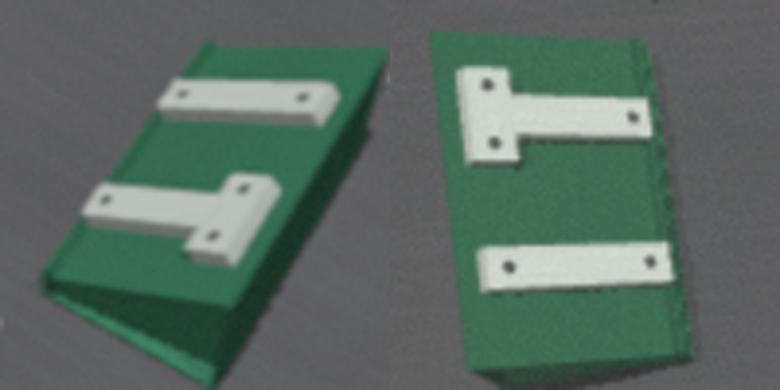

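The crop confirms both parts on the green face. In the left half (scene) the strap is above and the T below with its head up-slope; the right half (top) shows the T above and the strap below. Both are about 14 mm off the face. Next I'll fit extruded outline models in both views.

```bash
cat >> h.py <<'E'
from scipy.optimize import minimize
def boxc(x0,x1,y0,y1,z0,z1): return np.array([[x,y,z] for x in(x0,x1) for y in(y0,y1) for z in(z0,z1)])/1000.
TEE=[boxc(-75,40,-15,15,0,14),boxc(40,75,-35,35,0,14)]
STRAP=[boxc(-75,75,-15,15,0,14)]
def wl(ox,oy,rot,L):
    o=[]
    for x0,x1,y0,y1 in L:
        b=boxc(x0,x1,y0,y1,6,16); b[:,:2]=b[:,:2]@np.array(rot).T+np.array([ox,oy])/1000; o.append(b)
    return o
TEEW=wl(-35,50,[[-1,0],[0,-1]],[(-86,-50,18,26),(-86,-50,-26,-18),(-86,-78,-26,26),(29,37,18,46),(29,37,-46,-18),(29,86,38,46),(29,86,-46,-38),(78,86,-46,46)])
STW=wl(97,0,[[0,-1],[1,0]],[(s*42,s*86,a,b) if s>0 else (-86,-42,a,b) for s in(1,-1) for a,b in((18,26),(-26,-18))]+[(78,86,-26,26),(-86,-78,-26,26)])
S=8
def render(n,boxes,T,roi):
    Rm,t=T; m=np.zeros(((roi[3]-roi[1])*S,(roi[2]-roi[0])*S),np.uint8)
    for b in boxes:
        q=(proj(n,b@Rm.T+t)-np.array(roi[:2])+.5)*S-.5
        h=cv2.convexHull(q.astype(np.float32))
        cv2.fillConvexPoly(m,np.round(h*16).astype(np.int32),255,shift=4)
    m=cv2.resize(m,None,fx=1/S,fy=1/S,interpolation=cv2.INTER_AREA)/255.
    return cv2.GaussianBlur(m,(0,0),.5)
def fit(boxes,views,mk,x0,step,ig=None):
    """views: {cam:(white image,roi)}; mk(params)->(R,t)"""
    def cost(x):
        c=0
        for n,(w,roi) in views.items():
            e=(render(n,boxes,mk(x),roi)-w[roi[1]:roi[3],roi[0]:roi[2]])**2
            c+=e.sum()
        return c
    x0=np.array(x0,float)
    for k in range(2):
        sim=np.vstack([x0]+[x0+np.eye(len(x0))[i]*step[i]/(1+2*k) for i in range(len(x0))])
        r=minimize(cost,x0,method="Nelder-Mead",options=dict(initial_simplex=sim,xatol=1e-5,fatol=1e-3,maxiter=400)); x0=r.x
    return r.x,r.fun
def white(im,lo,hi): return np.clip((im.min(2).astype(float)-lo)/(hi-lo),0,1)
def tframe(N):  # face frame: z normal, x up-slope
    z=N/np.linalg.norm(N); x=np.array([0,0,1])-z[2]*z; x/=np.linalg.norm(x); return np.c_[x,np.cross(z,x),z]
E
cat > fit.py <<'E'
from h import *
import sys
I={n:load(f"pics/{n}0.npz")[0] for n in("scene","top")}
N=np.array([.0549,-.5702,.8197]); F=tframe(N); C0=np.array([.5247,.2,.0835])
ROI=dict(tee=dict(scene=(255,226,320,266),top=(150,152,215,192)),strap=dict(scene=(272,203,335,226),top=(155,202,221,224)))
def mkr(x): return F@R.from_rotvec([0,0,x[2]]).as_matrix(), C0+F@np.array([x[0],x[1],x[3] if len(x)>3 else 0])
for nm,B,x0 in (("tee",TEE,[0,-.055,0]),("strap",STRAP,[-.01,.055,0])):
    V={n:(white(I[n],60,150 if n=="scene" else 190),ROI[nm][n]) for n in I}
    # initial sign search
    best=min(((fit(B,V,mkr,[0,s*.055,0,0],[.02,.02,.05,.005])) for s in(1,-1)),key=lambda r:r[1])
    print(nm,"joint",best[0].round(4),round(best[1],2),"pos",mkr(best[0])[1].round(4),"xaxis",mkr(best[0])[0][:,0].round(4))
    for n in I:
        r=fit(B,{n:V[n]},mkr,best[0][:3],[.005,.005,.02]); print("  ",n,"h=0",r[0].round(4),round(r[1],2),mkr(r[0])[1].round(4))
def mkt(x): return R.from_rotvec([0,0,x[2]]).as_matrix(), np.array([x[0],x[1],x[3] if len(x)>3 else 0])
RT=dict(scene=(140,140,255,220),top=(275,148,366,250))
V={}
for n in I:
    w=white(I[n],130,215); 
    V[n]=[w,RT[n]]
# blank square zone both in image and model by adding box
SQ=wl(-50,-63,[[1,0],[0,1]],[(-41,41,-41,41)])
c={n:proj(n,np.array([[.47,-.27,.016]]))[0] for n in I}; print(c)
for n in I:
    w=V[n][0]; m=np.zeros_like(w,np.uint8)
    uv=(338,217) if n=="top" else (199,159); cv2.circle(m,uv,18 if n=="top" else 17,1,-1); w[m>0]=0
best=min((fit(TEEW+STW,V,mkt,[.5,-.21,y,0],[.02,.02,.05,.005]) for y in(-.05,.05,-.12)),key=lambda r:r[1])
print("tray joint",best[0].round(4),round(best[1],2))
for n in I:
    r=fit(TEEW+STW,{n:V[n]},mkt,best[0][:3],[.005,.005,.02]);print("  ",n,r[0].round(4),round(r[1],2))
E
python3 fit.py
```

```text
tee joint [-0.0104 -0.0579 -0.0033  0.003 ] 105.41 pos [0.5834 0.1953 0.08  ] xaxis [-0.0753  0.8162  0.5728]
   scene h=0 [-0.0148 -0.0557 -0.0006] 59.73 [0.5813 0.1933 0.075 ]
   top h=0 [-0.0114 -0.0586  0.0028] 43.99 [0.584  0.1963 0.077 ]Traceback (most recent call last):
  File "fit.py", line 10, in <module>
    best=min(((fit(B,V,mkr,[0,s*.055,0,0],[.02,.02,.05,.005])) for s in(1,-1)),key=lambda r:r[1])
  File "fit.py", line 10, in <genexpr>
    best=min(((fit(B,V,mkr,[0,s*.055,0,0],[.02,.02,.05,.005])) for s in(1,-1)),key=lambda r:r[1])
               ~~~^^^^^^^^^^^^^^^^^^^^^^^^^^^^^^^^^^^^^^^^^^^
  File "h.py", line 62, in fit
    r=minimize(cost,x0,method="Nelder-Mead",options=dict(initial_simplex=sim,xatol=1e-5,fatol=1e-3,maxiter=400)); x0=r.x
    res = _minimize_neldermead(fun, x0, args, callback, bounds=bounds,
                               **options)
    fxcc = func(xcc)
    fx = function(np.copy(x), *(wrapper_args + args))
  File "h.py", line 56, in cost
    e=(render(n,boxes,mk(x),roi)-w[roi[1]:roi[3],roi[0]:roi[2]])**2
       ~~~~~~^^^^^^^^^^^^^^^^^^^
  File "h.py", line 46, in render
    q=(proj(n,b@Rm.T+t)-np.array(roi[:2])+.5)*S-.5
       ~~~~^^^^^^^^^^^^
  File "h.py", line 14, in proj
    p,f=cam(n); Rm=R.from_euler("xyz",p["attitude"]).as_matrix()
        ~~~^^^
  File "h.py", line 5, in cam
    p=camera_params(n); f=192/np.tan(np.radians(p["vfov"])/2)
ValueError: time passes only in moves, steps and waits
```

```bash
python3 - <<'E'
import re
s=open("h.py").read()
s=s.replace('''    p=camera_params(n); f=192''','''    if n not in _C: _C[n]=camera_params(n)
    p=_C[n]; f=192''').replace("def cam(n)","_C={}\ndef cam(n)",1)
open("h.py","w").write(s)
s=open("fit.py").read()
s+='''
'''
s=s.replace('print("tray joint"','TB=best[0]\nprint("tray joint"').replace('    print(nm,"joint"','    RES[nm]=best[0]\n    print(nm,"joint"').replace("def mkr","RES={}\ndef mkr",1)
s+='''
tiles=[]
for n in I:
  for nm in("tee","strap","tray"):
    roi=RT[n] if nm=="tray" else ROI[nm][n]
    B,T=(TEEW+STW,mkt(TB)) if nm=="tray" else ((TEE if nm=="tee" else STRAP),mkr(RES[nm]))
    m=render(n,B,T,roi); im=I[n][roi[1]:roi[3],roi[0]:roi[2],::-1]; k=260/im.shape[1]
    big=cv2.resize(im,None,fx=k,fy=k,interpolation=cv2.INTER_CUBIC); mm=cv2.resize(m,big.shape[1::-1])
    cs=cv2.findContours((mm>.5).astype(np.uint8),cv2.RETR_LIST,cv2.CHAIN_APPROX_NONE)[0]; cv2.drawContours(big,cs,-1,(0,0,255),1)
    w=V[n][0] if nm=="tray" else white(I[n],60,150 if n=="scene" else 190); print(n,nm,"bg white mean",w[roi[1]:roi[3],roi[0]:roi[2]][m<.01].mean().round(3),"fg",w[roi[1]:roi[3],roi[0]:roi[2]][m>.99].mean().round(3))
    tiles.append(cv2.copyMakeBorder(big,0,300-big.shape[0] if big.shape[0]<300 else 0,0,0,cv2.BORDER_CONSTANT)[:300])
cv2.imwrite("pics/ov.png",np.vstack([np.hstack(tiles[:3]),np.hstack(tiles[3:])]))
'''
open("fit.py","w").write(s)
E
time python3 fit.py
```

```text
tee joint [-0.0104 -0.0579 -0.0033  0.003 ] 105.41 pos [0.5834 0.1953 0.08  ] xaxis [-0.0753  0.8162  0.5728]
   scene h=0 [-0.0148 -0.0557 -0.0006] 59.73 [0.5813 0.1933 0.075 ]
   top h=0 [-0.0114 -0.0586  0.0028] 43.99 [0.584  0.1963 0.077 ]
strap joint [-0.0109  0.0562  0.0005  0.0025] 67.82 pos [0.4697 0.1843 0.0793] xaxis [-0.0791  0.8159  0.5728]
   scene h=0 [-0.0149  0.0586 -0.0001] 47.61 [0.4675 0.1822 0.0749]
   top h=0 [-0.0115  0.0558 -0.0005] 18.73 [0.47   0.1853 0.0769]
{'scene': array([192.79781555, 162.38568044]), 'top': array([339.82594226, 207.41485748])}
tray joint [ 0.5069 -0.2176 -0.2612  0.0042] 407.44
   scene [ 0.5049 -0.2215 -0.2642] 88.96
   top [ 0.5076 -0.2177 -0.2608] 314.52
scene tee bg white mean 0.067 fg 0.977
scene strap bg white mean 0.1 fg 0.958
scene tray bg white mean 0.025 fg 0.902
top tee bg white mean 0.082 fg 0.972
top strap bg white mean 0.07 fg 0.976
top tray bg white mean 0.127 fg 1.0
real	0m11.368s
user	0m11.788s
sys	0m0.220s
```

View pics/ov.png

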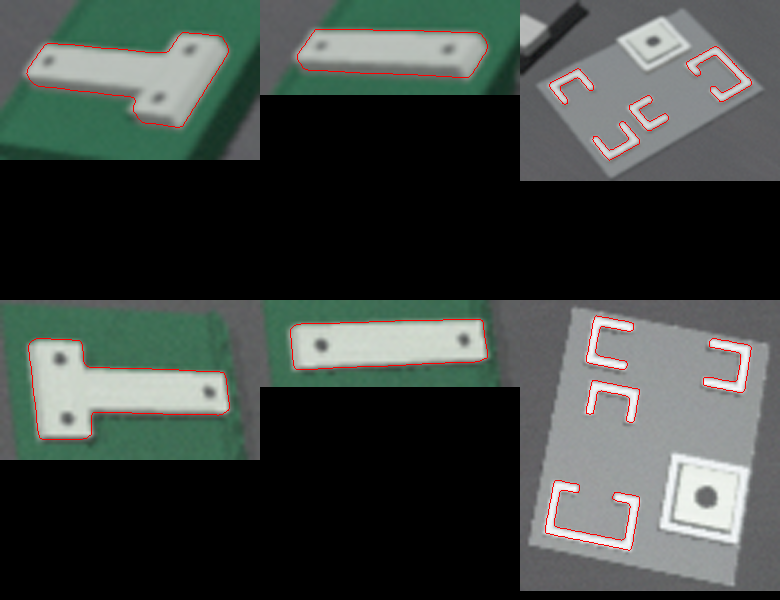

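Overlays: the red contours hug the T, strap and well walls in both views, so both parts have the listed size. The two cameras differ by about 3 mm, so I'll average them and take the face height by touch. Next I check reach.

```bash
cat > g.py <<'E'
from h import *
N=np.array([.0549,-.5702,.8197]); F=tframe(N)
TR=np.array([.5063,-.2196,-.2625])
RT=R.from_rotvec([0,0,TR[2]]).as_matrix()
def trayP(x,y,z): return RT@np.array([x,y,z])/1000+[TR[0],TR[1],0]
RACK=dict(tee=(F@R.from_rotvec([0,0,.001]).as_matrix(),np.array([.5827,.1948,.0765])),strap=(F.copy(),np.array([.4688,.1838,.0762])))
WELL=dict(tee=(RT@np.diag([-1,-1,1.]),trayP(-35,50,6)),strap=(RT@R.from_rotvec([0,0,np.pi/2]).as_matrix(),trayP(97,0,6)))
def tcp(T,gx,h,flip):
    """TCP pose: gripping part frame T at part x=gx, TCP h above underside"""
    Rm,t=T; s=-1 if flip else 1
    A=Rm@np.c_[[s,0,0],[0,-s,0],[0,0,-1]]
    return t+Rm@np.array([gx,0,h]),R.from_matrix(A).as_euler("xyz")
E
python3 - <<'E'
from g import *
for nm,gx in(("tee",.007),("strap",0)):
    for flip in(0,1):
        for w,D in(("rack",RACK),("well",WELL)):
            for h in(.0095,.08):
                p,o=tcp(D[nm],gx,h,flip); q=ik(p,o); print(nm,flip,w,h,p.round(3),o.round(2),None if q is None else np.round(q,2))
E
```

```text
tee 0 rack 0.0095 [0.583 0.195 0.088] [ 3.14 -0.61  1.67] [-0.69  0.56  0.82  1.82 -1.05  1.3   0.68]
tee 0 rack 0.08 [0.587 0.155 0.146] [ 3.14 -0.61  1.67] [-0.72  0.54  0.97  1.77 -1.03  1.45  0.67]
tee 0 well 0.0095 [ 0.479 -0.16   0.015] [3.14 0.   2.88] [-0.4   0.33  0.73  2.06 -0.3   0.85  1.81]
tee 0 well 0.08 [ 0.479 -0.16   0.086] [3.14 0.   2.88] [-0.73  0.3   1.12  2.02 -0.32  1.01  1.85]
tee 1 rack 0.0095 [0.583 0.195 0.088] [-3.14  0.61 -1.47] [-0.91  0.81  1.21  1.83 -1.3   1.56 -2.34]
tee 1 rack 0.08 [0.587 0.155 0.146] [-3.14  0.61 -1.47] [-0.85  0.7   1.21  1.78 -1.17  1.59 -2.38]
tee 1 well 0.0095 [ 0.479 -0.16   0.015] [ 3.14  0.   -0.26] [-0.63  0.44  1.02  2.07 -0.49  0.89 -1.16]
tee 1 well 0.08 [ 0.479 -0.16   0.086] [ 3.14  0.   -0.26] [-0.81  0.37  1.24  2.02 -0.41  1.03 -1.2 ]
strap 0 rack 0.0095 [0.469 0.178 0.084] [ 3.14 -0.61  1.67] [-0.87  0.37  0.97  2.1  -0.99  1.21  0.74]
strap 0 rack 0.08 [0.473 0.138 0.142] [ 3.14 -0.61  1.67] [-0.87  0.28  1.05  2.04 -0.86  1.31  0.67]
strap 0 well 0.0095 [ 0.6   -0.245  0.015] [3.14 0.   1.31] [-0.4   0.78  1.03  1.72 -0.74  1.1   0.61]
strap 0 well 0.08 [ 0.6   -0.245  0.086] [3.14 0.   1.31] [-0.38  0.63  0.98  1.67 -0.56  1.16  0.48]
strap 1 rack 0.0095 [0.469 0.178 0.084] [ 3.14  0.61 -1.47] [-1.04  0.53  1.22  2.11 -1.12  1.36 -2.3 ]
strap 1 rack 0.08 [0.473 0.138 0.142] [ 3.14  0.61 -1.47] [-0.99  0.37  1.23  2.05 -0.94  1.38 -2.4 ]
strap 1 well 0.0095 [ 0.6   -0.245  0.015] [ 3.14  0.   -1.83] [-0.48  0.91  1.21  1.72 -0.91  1.19 -2.42]
strap 1 well 0.08 [ 0.6   -0.245  0.086] [ 3.14  0.   -1.83] [-0.49  0.78  1.21  1.67 -0.76  1.25 -2.51]
```

```bash
cat > pick.py <<'E'
from g import *
import sys
nm,gx=sys.argv[1],float(sys.argv[2]); T=RACK[nm]
P=lambda h:tcp(T,gx,h,0)
set_gripper(.060,force=10)
move_to(*P(.16)); line_to(P(.035)[0],vel=.15)
hit=line_to(P(-.004)[0],vel=.025,max_force=4)
s=read_state(); h=(s["eef_pos"]-T[1])@T[0][:,2]; print("hit",hit,"h",h.round(4),"f",np.round(s["ft_force"],1),"t",s["clock"])
E
python3 pick.py tee .007
```

```text
hit True h 0.0101 f [-1.6 -1.3  6. ] t 7.3667
```

```bash
cat > lift.py <<'E'
from g import *
import sys
nm=sys.argv[1]; T=RACK[nm]; n=T[0][:,2]
s=read_state(); p=s["eef_pos"]
line_to(p+n*.0015,vel=.03)
set_gripper(.02,force=30)
s=read_state(); print("gap",s["finger_gap"],s["finger_force"],s["eef_pos"].round(4)); p=s["eef_pos"]
line_to(p+n*.03,vel=.08)
line_to(p+n*.12,vel=.2)
s=read_state(); print("gap",s["finger_gap"],s["finger_force"],np.round(s["ft_force"],2),s["clock"])
E
python3 lift.py tee && python3 - <<'E'
from g import *
T=WELL["tee"]; p,o=tcp(T,.0045,.0095+.05,0)
move_to(p,o); s=read_state(); print(s["eef_pos"].round(4),s["ee_rot"].round(4),s["finger_gap"],s["clock"])
a=save("scene","pics/s1.png");b=save("top","pics/t1.png")
c1=a[0][125:225,120:270,::-1];c2=b[0][140:260,260:400,::-1]
f=lambda c:cv2.resize(c,(390,int(c.shape[0]*390/c.shape[1])),interpolation=cv2.INTER_CUBIC)
A,B=f(c1),f(c2);H=max(len(A),len(B))
cv2.imwrite("pics/v1.png",np.hstack([cv2.copyMakeBorder(x,0,H-len(x),0,0,cv2.BORDER_CONSTANT) for x in(A,B)]))
E
```

```text
gap 0.029479293848861728 29.989854097366333 [0.5828 0.1938 0.09  ]
gap 0.02963478731952829 29.988875091075897 [-1.12  0.98 -1.99] 9.375
[ 0.4815 -0.1599  0.0653] [ 3.1408e+00 -5.0000e-04  2.8789e+00] 0.02996976875416395 10.6083
```

View pics/v1.png

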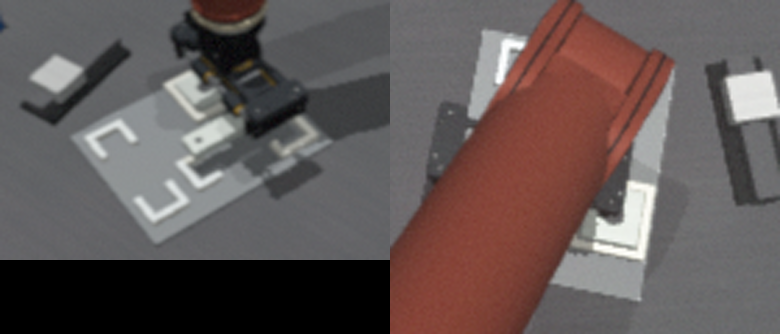

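The left crop (scene) shows the T held level above its well with the tail visible near (201,177). The right crop (top) is blocked by the arm. So I fit the tail in the scene view against that same view's tray fit.

```bash
cat > rel.py <<'E'
from g import *
im,_=load("pics/s1.npz"); s=read_state(); e=s["eef_pos"]
TS=np.array([.5049,-.2215,-.2642]); Rz=lambda a:R.from_rotvec([0,0,a]).as_matrix()
yaw=s["ee_rot"][2]-TR[2]+TS[2]
Rm=Rz(yaw)
d=TS[:2]-TR[:2]
def mk(x): # x: (length shift of tee rel. to nominal gx=.0045, lateral shift)
    return Rm,np.r_[e[:2]+d,e[2]-.0095]+Rm@np.array([-.0045+x[0],x[1],0])
top=[boxc(-75,-25,-15,15,14,14)]
roi=(182,163,214,192)
g=im.min(2).astype(float)
full=render("scene",[boxc(-75,-25,-15,15,0,14)],mk([0,0]),roi); tp=render("scene",top,mk([0,0]),roi)
G=g[roi[1]:roi[3],roi[0]:roi[2]]
print("top",np.median(G[tp>.95]),"outside",np.median(G[full<.02]))
# weight: only near tail end
W=np.zeros_like(tp); q=proj("scene",(np.array([[-82,-22,14],[-82,22,14],[-38,22,14],[-38,-22,14]])/1000.)@Rm.T+mk([0,0])[1])-np.array(roi[:2])
cv2.fillConvexPoly(W,np.round(q).astype(np.int32),1.)
w=np.clip((G-150)/(np.median(G[tp>.95])-10-150),0,1)
f=lambda x:(W*(render("scene",top,mk(x),roi)-w)**2).sum()
r=minimize(f,[0,0],method="Nelder-Mead",options=dict(initial_simplex=[[0,0],[.006,0],[0,.004]],xatol=1e-5))
print("shift",r.x.round(4),r.fun,"at0",f([0,0]),W.sum())
k=18;big=cv2.resize(im[roi[1]:roi[3],roi[0]:roi[2],::-1],None,fx=k,fy=k,interpolation=cv2.INTER_CUBIC)
for x,c in(([0,0],(255,0,0)),(r.x,(0,0,255))):
    mm=cv2.resize(render("scene",top,mk(x),roi),big.shape[1::-1]);cv2.drawContours(big,cv2.findContours((mm>.5).astype(np.uint8),0,2)[0],-1,c,1)
cv2.imwrite("pics/v2.png",big)
E
python3 rel.py
```

```text
top 204.0 outside 126.5
shift [-0.0042 -0.0051] 4.619855669308263 at0 27.067444309666644 161.0
```

View pics/v2.png

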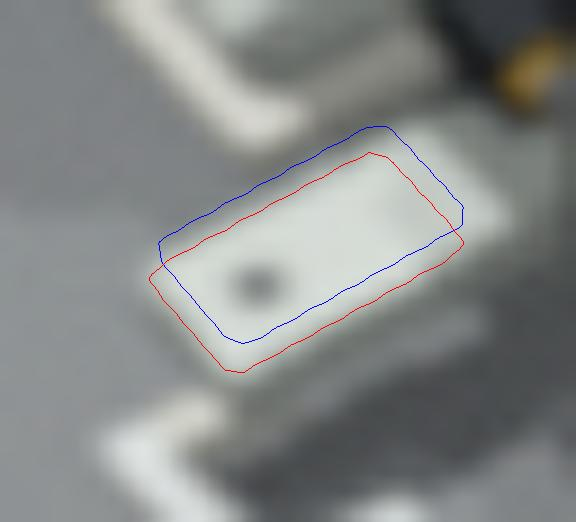

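```bash
cat >> rel.py <<'E'
_,d=load("pics/s1.npz");P=cloud("scene",d)
m=np.zeros(d.shape);m[roi[1]:roi[3],roi[0]:roi[2]]=render("scene",[boxc(-72,-32,-12,12,14,14)],mk(r.x),roi)
Q=P[(m>.95)&(d>0)]; 
C=Q.mean(0);A=np.c_[Q[:,:2]-C[:2],np.ones(len(Q))];c=np.linalg.lstsq(A,Q[:,2],rcond=None)[0]
ex=Rm[:2,0];ey=Rm[:2,1]
print(len(Q),"tail top mean",C.round(4),"slope along x, y (deg)",np.degrees(c[:2]@ex).round(2),np.degrees(c[:2]@ey).round(2),"std",np.std(Q[:,2]-A@c).round(4))
_,d0=load("pics/scene0.npz");P0=cloud("scene",d0)
for nm,pt in(("floor",(0,0,6)),("floor2",(60,-30,6)),("floor3",(40,30,6))):
    uv=proj("scene",Rz(TS[2])@np.array(pt)/1000+[TS[0],TS[1],0])[0].astype(int); q=P0[uv[1]-2:uv[1]+3,uv[0]-2:uv[0]+3].reshape(-1,3);print(nm,uv,q.mean(0).round(4))
E
python3 rel.py
```

```text
top 204.0 outside 126.5
shift [-0.0042 -0.0051] 4.619855669308263 at0 27.067444309666644 161.0Traceback (most recent call last):
  File "rel.py", line 27, in <module>
    m=np.zeros(d.shape);m[roi[1]:roi[3],roi[0]:roi[2]]=render("scene",[boxc(-72,-32,-12,12,14,14)],mk(r.x),roi)
                                                                                                   ~~^^^^^
  File "rel.py", line 8, in mk
    return Rm,np.r_[e[:2]+d,e[2]-.0095]+Rm@np.array([-.0045+x[0],x[1],0])
                    ~~~~~^~
ValueError: operands could not be broadcast together with shapes (2,) (384,512)
```

```bash
sed -i 's/^_,d=load("pics\/s1.npz");P=cloud("scene",d)/_,dd=load("pics\/s1.npz");P=cloud("scene",dd)/; s/m=np.zeros(d.shape)/m=np.zeros(dd.shape)/; s/(d>0)\]; $/(dd>0)]/' rel.py; python3 rel.py
```

```text
top 204.0 outside 126.5
shift [-0.0042 -0.0051] 4.619855669308263 at0 27.067444309666644 161.0
42 tail top mean [ 0.5396 -0.1747  0.068 ] slope along x, y (deg) 1.55 -6.2 std 0.002
floor [196 176] [ 0.5267 -0.1979  0.0459]
floor2 [176 179] [ 0.5541 -0.272   0.0036]
floor3 [191 187] [ 0.5528 -0.2021  0.0111]
```

The wall sides are greyer than their tops, so the plain silhouette fit of the tray was biased in the oblique view. I'll refit the tray with separate top and side brightness.

```bash
cat > fit2.py <<'E'
from h import *
ROIT=dict(scene=(140,140,255,220),top=(275,148,366,250))
def flat(bs,z0,z1):
    o=[]
    for b in bs:
        c=b.copy(); c[:,2]=np.where(b[:,2]<b[:,2].mean(),z0,z1); o.append(c)
    return o
B=TEEW+STW; TOP=flat(B,.016,.016); SQ=wl(-50,-63,[[1,0],[0,1]],[(-50,50,-50,50)])
def fit_tray(views,x0,zfree=False,step=(.006,.006,.03,.004)):
    def cost(x,ret=False):
        T=(R.from_rotvec([0,0,x[2]]).as_matrix(),np.array([x[0],x[1],x[3] if zfree else 0])); c=0
        for n,im in views.items():
            roi=ROIT[n]; g=im[roi[1]:roi[3],roi[0]:roi[2]].astype(float).mean(2)
            inside=render(n,[boxc(-132,132,-107,107,6,6)],T0,roi)>.99; inside&=render(n,SQ,T0,roi)<.01
            t=render(n,TOP,T,roi);h=render(n,B,T,roi)-t
            A=np.c_[np.ones(inside.sum()),t[inside],h[inside]]
            k,res,_,_=np.linalg.lstsq(A,g[inside],rcond=None); c+=res[0]/inside.sum()
            if ret: print("   levels",n,k.round(0),"rms",np.sqrt(res[0]/inside.sum()).round(2))
        return c
    T0=(R.from_rotvec([0,0,x0[2]]).as_matrix(),np.array([x0[0],x0[1],0])); x0=np.array(x0[:4 if zfree else 3],float)
    for k in(1,3):
        r=minimize(cost,x0,method="Nelder-Mead",options=dict(initial_simplex=np.vstack([x0]+[x0+np.eye(len(x0))[i]*step[i]/k for i in range(len(x0))]),xatol=1e-5,fatol=1e-3)); x0=r.x
    cost(x0,True); return x0
if __name__=="__main__":
    I={n:load(f"pics/{n}0.npz")[0] for n in("scene","top")}
    for n in I: print(n,fit_tray({n:I[n]},[.5069,-.2176,-.2612]).round(4))
    print("joint z",fit_tray(I,[.5069,-.2176,-.2612,.002],True).round(4))
E
python3 fit2.py
```

```text
levels scene [140.  80.  -4.] rms 4.65
scene [ 0.5078 -0.2179 -0.2621]
   levels top [155.  90. -52.] rms 4.36
top [ 0.5058 -0.2165 -0.2619]
   levels scene [141.  79.  -5.] rms 6.14
   levels top [154.  88. -15.] rms 6.04
joint z [ 0.5067 -0.2176 -0.2602 -0.0013]
```

```bash
sed -i 's/^TS=.*;/TS=np.array([.5078,-.2179,-.2621]);/' rel.py; grep -n "^TS" rel.py; python3 rel.py | head -2
cat > fit3.py <<'E'
from h import *
# rack parts, top face + side levels, plane normal N, heights via h
I={n:load(f"pics/{n}0.npz")[0] for n in("scene","top")}
N=np.array([.0549,-.5702,.8197]); F=tframe(N); C0=np.array([.5247,.2,.0835])
ROI=dict(tee=dict(scene=(255,226,320,266),top=(150,152,215,192)),strap=dict(scene=(272,203,335,226),top=(155,202,221,224)))
def mkr(x): return F@R.from_rotvec([0,0,x[2]]).as_matrix(), C0+F@np.array([x[0],x[1],x[3]])
def run(nm,B,x0,cams,free):
    TOP=[np.c_[b[:,:2],np.full(8,.014)] for b in B]
    def cost(x):
        x=np.r_[x,[x0[3]]] if not free else x; c=0
        for n in cams:
            roi=ROI[nm][n]; g=I[n][roi[1]:roi[3],roi[0]:roi[2]].astype(float).min(2)
            T=mkr(x);t=render(n,TOP,T,roi);h=render(n,B,T,roi)-t
            A=np.c_[np.ones(t.size),t.ravel(),h.ravel()];k,res,_,_=np.linalg.lstsq(A,g.ravel(),rcond=None);c+=res[0]/t.size
        return c
    x=np.array(x0 if free else x0[:3],float);st=[.005,.005,.03,.004]
    for k in(1,3): x=minimize(cost,x,method="Nelder-Mead",options=dict(initial_simplex=np.vstack([x]+[x+np.eye(len(x))[i]*st[i]/k for i in range(len(x))]),xatol=1e-5,fatol=1e-3)).x
    xx=x if free else np.r_[x,x0[3]]
    print(nm,cams,x.round(4),round(cost(x),1),mkr(xx)[1].round(4))
for nm,B,x0 in(("tee",TEE,[-.0104,-.0579,0,.0]),("strap",STRAP,[-.0109,.0562,0,.0])):
    h=F[:,2]@(np.array([.5827,.1948,.0765])-C0)+.0021; x0[3]=h   # touched face height
    run(nm,B,x0,["scene","top"],True)
    for n in I: run(nm,B,x0,[n],False)
E
python3 fit3.py
```

```text
3:TS=np.array([.5078,-.2179,-.2621]); Rz=lambda a:R.from_rotvec([0,0,a]).as_matrix()
top 209.0 outside 127.0
shift [-0.0022 -0.0006] 4.470089261988972 at0 6.422423631850927 161.0
tee ['scene', 'top'] [-0.0106 -0.0577  0.0004  0.0015] 566.7 [0.583  0.1961 0.0786]
tee ['scene'] [-0.0113 -0.0586  0.0037] 328.7 [0.584  0.195  0.0791]
tee ['top'] [-0.0092 -0.0568 -0.0005] 211.4 [0.5821 0.1965 0.0803]
strap ['scene', 'top'] [-0.011   0.0564  0.0006  0.0006] 531.1 [0.4694 0.1852 0.0777]
strap ['scene'] [-0.0104  0.0545  0.0014] 323.7 [0.4714 0.1848 0.0796]
strap ['top'] [-0.0091  0.057   0.0003] 188.5 [0.4688 0.1857 0.0804]
```

```bash
cat > lower.py <<'E'
from g import *
import sys
nm=sys.argv[1]; dx,dy=float(sys.argv[2]),float(sys.argv[3]); zf=.0155
Rm=WELL[nm][0]; s=read_state(); p=s["eef_pos"].copy(); 
p[:2]+= (Rm@np.array([dx,dy,0]))[:2]; o=s["ee_rot"]
rot=R.from_matrix(Rm@np.diag([1,-1,-1.])).as_euler("xyz")
p[2]=zf+.018; line_to(p,rot,vel=.08); hold(.2)
p[2]=zf-.003; hit=line_to(p,rot,vel=.02,max_force=4)
s=read_state(); print("hit",hit,"z",s["eef_pos"].round(4),"want",p.round(4),"f",np.round(s["ft_force"],1),"gap",s["finger_gap"],"t",s["clock"])
E
python3 lower.py tee .0015 .0006
```

```text
hit True z [ 0.48   -0.1605  0.0159] want [ 0.4801 -0.1605  0.0125] f [-0.3  1.1  6.7] gap 0.029738368425141104 t 12.2833
```

```bash
cat > rel_up.py <<'E'
from g import *
set_gripper(.055,force=5); s=read_state(); p=s["eef_pos"]
line_to(p+[0,0,.03],vel=.06); line_to(p+[0,0,.16],vel=.2); print(read_state()["clock"])
E
python3 rel_up.py; python3 pick.py strap 0.0023
python3 - <<'E'
from g import *
im,_=save("scene","pics/s2.png");print(read_state()["clock"])
cv2.imwrite("pics/v3.png",cv2.resize(im[140:220,140:255,::-1],None,fx=6,fy=6,interpolation=cv2.INTER_CUBIC))
E
```

```text
14.4833
hit True h 0.0102 f [-1.8 -2.5  6.2] t 17.8583
17.9083
```

View pics/v3.png

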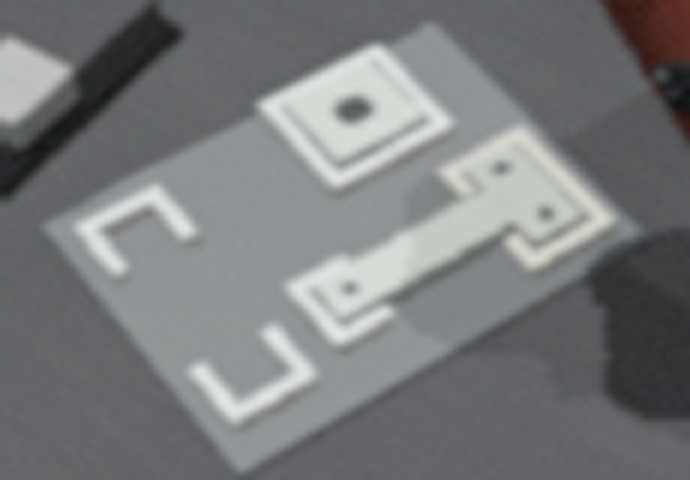

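The T lies flat within its well in the s2 crop: tail at (345,290), head at (540,190), walls all around. The strap's touch height also matches. Lifting the strap now and measuring it over its well.

```bash
python3 lift.py strap && cat > relS.py <<'E'
from g import *
import sys
if len(sys.argv)<2:
    p,o=tcp(WELL["strap"],0,.0095+.05,0); move_to(p,o); hold(.2); save("scene","pics/s3.png"); save("top","pics/t3.png")
s=read_state(); e=s["eef_pos"]; print(e.round(4),s["ee_rot"].round(4),s["finger_gap"],s["clock"])
TSS=dict(scene=np.array([.5078,-.2179,-.2621]),top=np.array([.5058,-.2165,-.2619]))
tiles=[]
for n,fn in(("scene","s3"),("top","t3")):
    im,_=load(f"pics/{fn}.npz"); TS=TSS[n]; d=TS[:2]-TR[:2]
    Rm=R.from_rotvec([0,0,s["ee_rot"][2]-TR[2]+TS[2]]).as_matrix()
    mk=lambda x:(Rm,np.r_[e[:2]+d,e[2]-.0095]+Rm@np.array([x[0],x[1],0]))
    c=proj(n,mk([0,0])[1][None])[0].astype(int); roi=(c[0]-45,c[1]-40,c[0]+45,c[1]+40)
    G=im[roi[1]:roi[3],roi[0]:roi[2]].astype(float).min(2)
    for lab,x0,x1 in(("end-",-75,-35),("end+",35,75)):
        top=[boxc(x0,x1,-15,15,14,14)]; t=render(n,top,mk([0,0]),roi)
        W=np.zeros_like(t); a,b=(x0-7,x1-5) if x0<0 else (x0+5,x1+7)
        q=proj(n,(np.array([[a,-22,14],[a,22,14],[b,22,14],[b,-22,14]])/1000.)@Rm.T+mk([0,0])[1])-np.array(roi[:2]); cv2.fillConvexPoly(W,np.round(q).astype(np.int32),1.)
        lv=np.percentile(G[t>.9],60); w=np.clip((G-150)/(lv-10-150),0,1)
        f=lambda x:(W*(render(n,top,mk(x),roi)-w)**2).sum()
        r=minimize(f,[0,0],method="Nelder-Mead",options=dict(initial_simplex=[[0,0],[.004,0],[0,.004]],xatol=1e-5))
        print(n,lab,"lv",lv,"shift",r.x.round(4),"cost",round(r.fun,1),"at0",round(f([0,0]),1),"px",W.sum())
    big=cv2.resize(im[roi[1]:roi[3],roi[0]:roi[2],::-1],None,fx=4.3,fy=4.3,interpolation=cv2.INTER_CUBIC)
    mm=cv2.resize(render(n,[boxc(-75,75,-15,15,14,14)],mk([0,0]),roi),big.shape[1::-1]);cv2.drawContours(big,cv2.findContours((mm>.5).astype(np.uint8),0,2)[0],-1,(0,0,255),1); tiles.append(big)
cv2.imwrite("pics/v4.png",np.hstack(tiles))
E
python3 relS.py
```

```text
gap 0.0297796227489927 29.945577085018158 [0.4693 0.179  0.0871]
gap 0.02975252673682956 29.94286447763443 [-0.71  0.1  -2.69] 19.9167
[ 0.6002 -0.2442  0.0658] [ 3.1411e+00 -7.0000e-04  1.3090e+00] 0.03001870211494637 21.6667
scene end- lv 53.0 shift [-0.0066 -0.0073] cost 37.6 at0 57.4 px 150.0
scene end+ lv 215.0 shift [-0.0021  0.0005] cost 4.5 at0 6.2 px 167.0
top end- lv 76.79999999999998 shift [ 0.0075 -0.0112] cost 36.9 at0 86.6 px 231.0
top end+ lv 59.0 shift [0.0058 0.0037] cost 59.4 at0 72.5 px 222.0
```

View pics/v4.png

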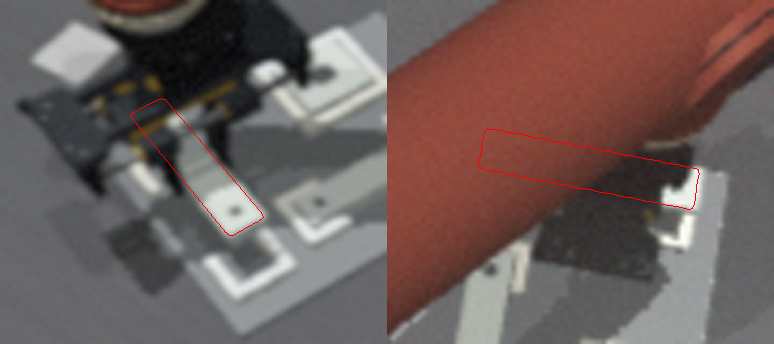

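The scene half shows the strap's free end near (235,210), about 2 mm short of the red prediction. The top view is blocked. I'll correct lengthwise and lower it.

```bash
python3 lower.py strap .0016 -.0004
```

```text
hit True z [ 0.6009 -0.2427  0.0161] want [ 0.601  -0.2428  0.0125] f [0.1 0.9 6.2] gap 0.029569323255116027 t 23.2333
```

```bash
python3 rel_up.py; python3 - <<'E'
from h import *
s=read_state();p=s["eef_pos"]
move_to([.30,.45,.30],[np.pi,0,s["ee_rot"][2]])
o=[]
for n,c in(("scene",(140,140,255,220)),("top",(270,145,370,255))):
    im,_=save(n,f"pics/{n}9.png"); o.append(cv2.resize(im[c[1]:c[3],c[0]:c[2],::-1],(390,int(390*(c[3]-c[1])/(c[2]-c[0]))),interpolation=cv2.INTER_CUBIC))
H=max(map(len,o));cv2.imwrite("pics/v5.png",np.hstack([cv2.copyMakeBorder(x,0,H-len(x),0,0,0) for x in o]));print(read_state()["clock"])
E
```

```text
25.4333
28.2333
```

View pics/v5.png

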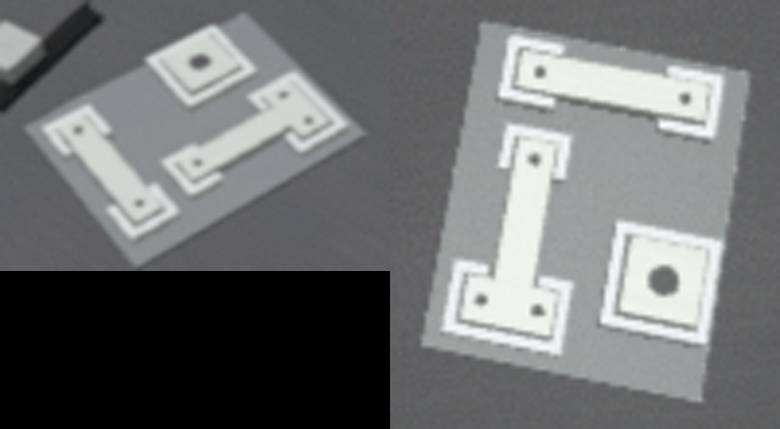

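Both parts sit flat inside their wells in both views: the strap spans (540,72) to (685,98) and the T runs from its tail at (535,158) to its head at (510,305) in the top half. The square has not moved.

```bash
python3 -c "
from plant import *
print(job_done())"
```

```text
the job is handed in; nothing more can be done
None
```

I took the T bracket and the strap off the rack, laid each flat on the tray floor in its own well with the T's head in the wide end, left the square plate and bench items alone, and handed the job in at about 28 s.

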